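# Pour the nuts into the blue tray under the low shelf

## Task

The scoop on the orange rubber mat holds three brass nuts. Carry them in the scoop under the low grey shelf and tip all three into the blue tray there, without knocking the shelf or disturbing the things lying about. Then set the empty scoop upright back on the rubber mat, and let go of it.

Things in the scene. Friction and masses are not known exactly. Their poses are not given: they have to be found in the camera images.
- scoop_grip (a point): Where to grip the scoop: centre of its black handle, a level bar 14 mm wide (y), 18 mm high (z), 120 mm long, from 65 mm ahead of this point to 55 mm behind. x along the handle towards the bowl, y left, z up when upright. It stands on its bowl and a thin foot 48 mm behind this point, the handle's centre then 34 mm above the mat.
- scoop_bowl (a point): Middle of the upper face of the scoop bowl's floor, 120 mm ahead (+x) of the handle point and 32 mm below it; same axes. Aluminium trough, 66 mm long (x), 67 wide (y): flat floor 24 mm wide, long sides rising at 24 degrees to lips 33 mm left and right of this point and 10 mm above it; ends upright, 15 mm above it.
- nut1_c (a point): Centre of one of three brass hex nuts, 17 mm across flats, 8 mm high, 12 g, lying flat on the floor of the scoop's bowl, in a row along x, at the start.
- nut2_c (a point): Centre of one of three brass hex nuts, 17 mm across flats, 8 mm high, 12 g, lying flat on the floor of the scoop's bowl, in a row along x, at the start.
- nut3_c (a point): Centre of one of three brass hex nuts, 17 mm across flats, 8 mm high, 12 g, lying flat on the floor of the scoop's bowl, in a row along x, at the start.
- tray_blue: Blue open plastic tray, fixed, 100 (x) by 80 (y) by 25 mm high, walls and floor 3 mm; origin at the middle of its underside, 2 mm above the bench; axes as the shelf's, -x its front with a small white label. It stands under the shelf in the left or right place; its front 20 mm stick out from under the shelf's edge.
- tray_yellow: The same tray in yellow, fixed, empty, in the other place beside it (middles 86 mm apart). To be left empty.
- shelf: Low fixed grey steel shelf over the trays; origin on the bench midway between them; x from its open front to its back wall, y left, z up. Top board: underside 105 mm above the bench, 4 mm thick, x from -30 mm (front edge) to +60, y from -88 to +88. Back wall at x = +56 mm. Front and sides open, no legs. Things lie on top, up to 131 mm.
- mat: Orange rubber mat, fixed on the green half of the worktop (which lies 3 mm higher than the black half with the shelf), 235 mm (x) by 95 mm (y), 3 mm thick; origin at the middle of its underside. The scoop stands on it, bowl towards its +x end. Fixed ski and boot run along y behind the work, nearest edge at x = 0.57 m, right tip at y = -0.24 m, 105 to 118 mm up at the tip.
- wax_block: Violet wax block 35 x 75 x 22 mm lying on the shelf; bystander. Origin at the middle of its underside.
- hone: Grey sharpening stone 25 x 60 x 13 mm lying on the shelf; bystander. Origin at the middle of its underside.
- spanner: Steel spanner 22 x 134 x 5 mm lying on the bench; bystander. Origin at the middle of its underside.
- tub: Cream tub with red lid, 58 mm diameter, 55 mm high, standing on the bench; bystander. Origin at the middle of its underside.
- scoop: The whole scoop, about 80 g; origin under the middle of the bowl, 2 mm below the bowl point; same axes. It pours over either long side (+y or -y): rolled about 45 degrees about x, the nuts slide out over the lower lip. The metal is smooth: nuts slide from a slope of 8 to 13 degrees.
- nut1: The same nut; origin in the middle of its underside, 4 mm below its centre along its own z.
- nut2: The same nut; origin in the middle of its underside, 4 mm below its centre along its own z.
- nut3: The same nut; origin in the middle of its underside, 4 mm below its centre along its own z.

How it is judged:
On the way, in this order (a step that is already met when the one before it is completed fails the run):
1. the scoop is lifted clear of the mat with all three nuts in its bowl (x of nut1_c in the frame of scoop_bowl between -0.033 and 0.033 m and y of nut1_c in the frame of scoop_bowl between -0.03 and 0.03 m and z of nut1_c in the frame of scoop_bowl between 0 and 0.025 m and x of nut2_c in the frame of scoop_bowl between -0.033 and 0.033 m and y of nut2_c in the frame of scoop_bowl between -0.03 and 0.03 m and z of nut2_c in the frame of scoop_bowl between 0 and 0.025 m and x of nut3_c in the frame of scoop_bowl between -0.033 and 0.033 m and y of nut3_c in the frame of scoop_bowl between -0.03 and 0.03 m and z of nut3_c in the frame of scoop_bowl between 0 and 0.025 m and height (world z) of scoop_bowl above 0.025 m), for 0.2 s.
2. the scoop's bowl is under the shelf, over the blue tray, with all three nuts still in it (x of nut1_c in the frame of scoop_bowl between -0.033 and 0.033 m and y of nut1_c in the frame of scoop_bowl between -0.03 and 0.03 m and z of nut1_c in the frame of scoop_bowl between 0 and 0.025 m and x of nut2_c in the frame of scoop_bowl between -0.033 and 0.033 m and y of nut2_c in the frame of scoop_bowl between -0.03 and 0.03 m and z of nut2_c in the frame of scoop_bowl between 0 and 0.025 m and x of nut3_c in the frame of scoop_bowl between -0.033 and 0.033 m and y of nut3_c in the frame of scoop_bowl between -0.03 and 0.03 m and z of nut3_c in the frame of scoop_bowl between 0 and 0.025 m and x of scoop_bowl in the frame of tray_blue between -0.045 and 0.06 m and y of scoop_bowl in the frame of tray_blue between -0.08 and 0.08 m and height (world z) of scoop_bowl below 0.105 m), for 0.1 s.
3. all three nuts lie in the blue tray (x of nut1_c in the frame of tray_blue between -0.048 and 0.048 m and y of nut1_c in the frame of tray_blue between -0.038 and 0.038 m and z of nut1_c in the frame of tray_blue between 0 and 0.026 m and x of nut2_c in the frame of tray_blue between -0.048 and 0.048 m and y of nut2_c in the frame of tray_blue between -0.038 and 0.038 m and z of nut2_c in the frame of tray_blue between 0 and 0.026 m and x of nut3_c in the frame of tray_blue between -0.048 and 0.048 m and y of nut3_c in the frame of tray_blue between -0.038 and 0.038 m and z of nut3_c in the frame of tray_blue between 0 and 0.026 m), for 0.2 s.
At the end, for the whole second after the job is handed in: All three nuts lie inside the blue tray, and the empty scoop stands upright (within 7 degrees) at rest on the rubber mat, bowl and handle point both over the mat, released (all of step 3 and x of scoop_bowl in the frame of mat between -0.11 and 0.11 m and y of scoop_bowl in the frame of mat between -0.047 and 0.047 m and x of scoop_grip in the frame of mat between -0.11 and 0.11 m and y of scoop_grip in the frame of mat between -0.047 and 0.047 m and angle between scoop_bowl's own z axis and vertical below 0.12 rad and height (world z) of scoop_bowl below 0.015 m and linear speed of scoop below 0.02 m/s and linear speed of each of nut1, nut2, nut3 below 0.03 m/s); the robot touches nothing.
It fails at once if the shelf is knocked: more than 8 N between it and the scoop or the robot (contact force between any of scoop, the fingers, the arm and shelf above 8 N).
It fails at once if the wax block, stone, spanner or tub is moved by more than 20 mm (distance of any of wax_block, hone, spanner, tub from where it was at the start of the episode above 0.02 m).
It also fails if it takes over 72 s, if anything falls off the work surface, if the arm or the gripper's body presses on something with over 40 N, if the wrist force passes 120 N, or if a joint passes its speed limit or range.

## Robot

A 6-joint arm with a two-finger parallel gripper is mounted at the origin on a cart in front of the work surface, level with it; the furniture and walls round the work are solid. World frame = base frame: x ahead of the robot, y to its left, z up, the work surface at z = 0. Lengths are in m, angles in rad, forces in N, time in s.
With the tool pointing down it reaches from about 0.375 to 0.975 m from the base axis. Payload 3.8 kg.
Tool frame: the origin (TCP) lies midway between the tips of the shut fingers; the grasp point (between the pads) lies 19 mm behind it; z points along the fingers, y is the line along which they close (so a half turn about z gives the same grasp; the last joint's range is limited). The gripper opens to 85 mm and grips with 20 to 120 N. Pads are 22 mm wide; open, the fingers measure 114 mm over their backs; the gripper's body (76 mm by 85 mm) begins 54 mm behind the grasp point. The pads swing forward as they close: fully open they stand 13 mm farther back than shut.
Start: joints at [1.238, 0.264, 1.604, -0, 1.274, -0.037], TCP at [0.197, 0.646, 0.231] pointing down, gripper open.
Joint ranges: [-2.63, 2.63], [-0.94, 2.18], [0.31, 2.57], [-1.31, 4.45], [0, 2.66], [-2.55, 2.55]. Speed limits (rad/s): [2.57, 2.57, 3.14, 3.14, 3.14, 3.14].

## Interface

Orientations are given as a rotation vector (axis times angle).
In Python, from workcell import read_state, vision, ticket gives the robot as it stands. The module is installed in compiled form; this text tells all that it offers.
- The arm moves only by the tool jog_arm, never from a script. Its arguments are lists of equal length, an entry for each row: "turn": the turn, a rotation vector about the tool's x, y, z in rad, a list of three; "delta_pos": the shift along the tool's x, y, z in m, a list of three; "gripper": the finger opening in m, from 0 to 0.0854. In form: {"turn": [[rx, ry, rz], ...], "delta_pos": [[dx, dy, dz], ...], "gripper": [gripper, ...]}. A call has 1 to 20 rows; each row shifts and turns the commanded pose from where the row before left it, along the tool's axes as they then stand; what a row does not reach is not made up. A row lasts 1/12 s, in which the tool goes at most 41.7 mm and 7.16 degrees, less where a joint would pass 70% of its speed; a pose out of reach is approached as far as the arm can. A call with a gripper value outside its range is refused whole. The fingers move at their own pace and stop on an object; "grip_force" is the grip in N (left out, the last holds). Time passes only in rows, so rows that do not move let the fingers close. It gives the time, the measured TCP pose, the force, the opening and the grip force at its end, in the units of the state.
- read_state(): the state, without advancing time (a new reading comes with each control period).
- vision.read_camera(name): name is "side" or "top" or "wrist"; returns the picture (420x560x3 uint8, red, green, blue); there is no depth.
- vision.calibration(name): a dict with "vfov" (degrees; the focal length in pixels is half the picture's height over the tangent of half this angle, whatever the lens; pixels are square), "cx", "cy" (the principal point, pixels), "R" (3x3) and "t" (3): a world point X has camera coordinates R X + t; the wrist camera has in their place "mount" (4x4, takes a point from camera to tool coordinates, whose origin is the TCP and whose axes are the flange's). Camera axes: x right, y down, z forward; pixel columns grow to the right and rows downward; lengths in m; the calibration is good to about 2 mm. The wrist camera is an equidistant fisheye: a pixel r from the principal point sees the ray r / f radians off the axis. A picture is of the moment at which its call begins: read the wrist's pose just before it. calibration takes no time and is no camera call.
- ticket.finish_job(): hands the job in; it is judged then, once.
The state is a dict: "time": time; "q": joint angles; "joint_vel": joint speeds; "joint_torque": joint torques, N m; "tool_pos": TCP position; "tcp_rot": TCP orientation; "wrist_force": force on the tool from outside, world axes, zero at the start; "torque": the same for the moment, N m; "width": opening from 0.0 (shut) to 1.0 (fully open); "grip_force": force on a finger pad.
Only numpy, scipy, OpenCV 4.12 (cv2) and the standard library are available. Lean on these libraries where they do the work, as an engineer would, in place of code of your own. Each camera call takes 0.05 s, during which the arm holds its last target. There are 200 camera calls.

## Working session

There is one attempt and no reset: what is moved stays moved. The work goes in short steps, Python scripts to look and compute and a tool call to move; the robot and the scene stay as the last step left them, time stands still between calls to the robot, and variables do not carry over. Pictures are saved under pics/ and viewed, at most 10 in all, crops included, and the job is handed in when it is done.

Besides the shell and the picture viewer there is one more tool, called after "Emit:" by a JSON object that holds its "api" and its "payload", one argument or row to a line. jog_arm: Moves the arm, as the interface text tells. Its arguments: {"type":"object","properties":{"turn":{"type":"array","items":{"type":"array","items":{"type":"number"}}},"delta_pos":{"type":"array","items":{"type":"array","items":{"type":"number"}}},"gripper":{"type":"array","items":{"type":"number"}},"grip_force":{"type":"number"}},"required":["turn","delta_pos","gripper"]}

```bash
mkdir -p pics
cat > h.py <<'E'
import numpy as np, cv2
from scipy.spatial.transform import Rotation as Ro
from workcell import read_state, vision, ticket
def f_(c): return 210/np.tan(np.radians(c['vfov'])/2)
def ray(name,u,v):
    c=vision.calibration(name); f=f_(c); R=np.array(c['R']); t=np.array(c['t'])
    d=R.T@np.array([(u-c['cx'])/f,(v-c['cy'])/f,1.]); return -R.T@t,d
def plane(name,u,v,z):
    o,d=ray(name,u,v); return o+d*(z-o[2])/d[2]
def proj(name,X):
    c=vision.calibration(name); p=np.array(c['R'])@np.array(X)+np.array(c['t']); f=f_(c)
    return p[:2]/p[2]*f+[c['cx'],c['cy']]
E
python3 - <<'E'
from h import *
s=read_state(); print(s)
for n in('top','side'):
    im=vision.read_camera(n); cv2.imwrite(f'pics/{n}0.png',im[:,:,::-1]); np.save(n+'0.npy',im)
    print(n,ray(n,280,210))
E
```

```text
{'time': 0.0, 'q': array([ 1.23809481e+00,  2.64753899e-01,  1.60538273e+00,  4.72861917e-05,
        1.27369758e+00, -3.68717331e-02]), 'joint_vel': array([ 1.85730508e-03, -3.67634615e-04, -2.22872328e-03, -1.24125219e-05,
       -5.63027748e-04, -1.17175879e-03]), 'joint_torque': array([-8.79706495e-04, -5.15124321e+01, -3.67314112e+01, -9.59098929e-05,
        1.30051357e-02, -1.81182514e-05]), 'tool_pos': array([0.19651382, 0.64499376, 0.22995681]), 'tcp_rot': array([-0.46294978, -3.10683171,  0.00344753]), 'wrist_force': array([0.25008734, 0.15717343, 0.12598677]), 'torque': array([ 0.00896284, -0.02767472, -0.00332334]), 'grip_force': 0.0, 'width': 0.9991295591633739}
top (array([ 0.37337355, -0.01335842,  1.22900493]), array([ 0.08847391, -0.01868564, -0.99619452]))
side (array([-0.03352377,  0.66000528,  0.46541156]), array([ 0.53457942, -0.73496594, -0.41729866]))
```

View pics/top0.png

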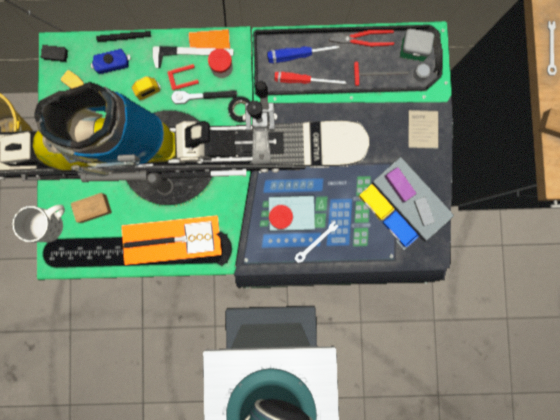

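View pics/side0.png

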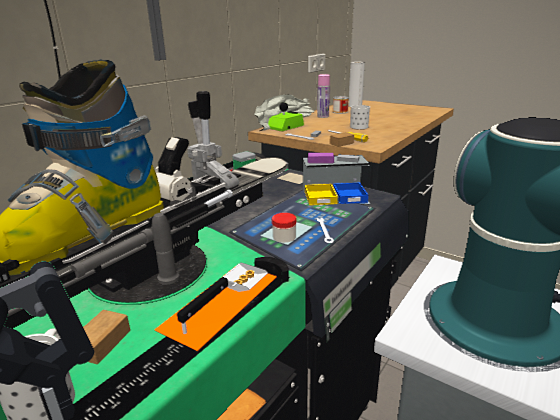

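The top view shows the scoop on the orange mat near (175,240), with the bowl at (200,237) and its handle to the left. The tub is at (281,216), the spanner at (318,242), the yellow tray at (377,200), the blue tray at (401,228) and the grey shelf at about (427,205). In the side view the blue tray is to the right of the yellow one.

```bash
cat > m.py <<'E'
from h import *
im=np.load('top0.npy'); hsv=cv2.cvtColor(im,cv2.COLOR_RGB2HSV)
def box(mask,roi,z,name,sub=True):
    m=np.zeros_like(mask); x0,y0,x1,y1=roi; m[y0:y1,x0:x1]=mask[y0:y1,x0:x1]
    n,l,st,ce=cv2.connectedComponentsWithStats(m.astype(np.uint8)); k=1+np.argmax(st[1:,4])
    ys,xs=np.where(l==k)
    P=np.array([plane('top',x,y,z)[:2] for x,y in zip(xs,ys)]).astype(np.float32)
    r=cv2.minAreaRect(P*1000); print(name,len(xs),'mean',P.mean(0).round(4),'rect',np.round(r[0],1),np.round(r[1],1),round(r[2],1)); return r
H,S,V=[hsv[:,:,i].astype(int) for i in range(3)]
o=(abs(H-14)<6)&(S>180)&(V>150)
# mat: fill from all orange px
box(o,(110,210,235,270),0.003,'mat')
box((abs(H-28)<5)&(S>150)&(V>120),(350,175,400,225),0.027,'yellow')
box((abs(H-110)<12)&(S>150)&(V>100),(375,205,425,250),0.027,'blue')
R=(S<70)&(V>70)&(V<190)
box(R,(370,150,460,245),0.109,'shelf grey')
box((H>140)&(H<160)&(S>80),(370,150,460,245),0.131,'wax')
box((V<60),(123,225,186,258),0.043,'handle')
box((S<70)&(V>140),(180,215,220,258),0.02,'bowl')
box(((H<6)|(H>174))&(S>150),(260,200,300,235),0.055,'tub')
box((S<60)&(V>140),(290,220,340,265),0.005,'spanner')
big=cv2.resize(im[150:270,110:240],None,fx=4,fy=4,interpolation=cv2.INTER_CUBIC); 
big2=cv2.resize(im[150:270,350:460],None,fx=4,fy=4,interpolation=cv2.INTER_CUBIC)[:,:,:]
cv2.imwrite('pics/crop0.png',cv2.resize(np.hstack([big,big2]),(800,400))[:,:,::-1])
E
python3 m.py
```

```text
mat 2496 mean [0.4136 0.2513] rect [416.3 230.8] [ 94.3 237.9] 4.2Traceback (most recent call last):
  File "m.py", line 13, in <module>
    box((abs(H-28)<5)&(S>150)&(V>120),(350,175,400,225),0.027,'yellow')
    ~~~^^^^^^^^^^^^^^^^^^^^^^^^^^^^^^^^^^^^^^^^^^^^^^^^^^^^^^^^^^^^^^^^
  File "m.py", line 7, in box
    P=np.array([plane('top',x,y,z)[:2] for x,y in zip(xs,ys)]).astype(np.float32)
                ~~~~~^^^^^^^^^^^^^
  File "h.py", line 9, in plane
    o,d=ray(name,u,v); return o+d*(z-o[2])/d[2]
        ~~~^^^^^^^^^^
  File "h.py", line 6, in ray
    c=vision.calibration(name); f=f_(c); R=np.array(c['R']); t=np.array(c['t'])
ValueError: time passes only in moves, steps and waits
```

```bash
python3 - <<'E'
s=open('h.py').read().replace("def f_","from functools import lru_cache\n@lru_cache(None)\ndef cal(n): return vision.calibration(n)\ndef f_",1)
s=s.replace("c=vision.calibration(name)","c=cal(name)"); open('h.py','w').write(s)
E
python3 m.py
```

```text
mat 2496 mean [0.4136 0.2513] rect [416.3 230.8] [ 94.3 237.9] 4.2
yellow 592 mean [ 0.4939 -0.2673] rect [ 493.5 -266.8] [80.3 43.6] 39.7
blue 596 mean [ 0.4286 -0.3215] rect [ 428.3 -321. ] [81.1 43.4] 41.0
shelf grey 5602 mean [ 0.5062 -0.3495] rect [ 494.1 -334.5] [196.6 210.7] 88.3
wax 474 mean [ 0.5197 -0.2984] rect [ 519.9 -298.4] [68.9 33.6] 32.0
handle 88 mean [0.4104 0.2852] rect [411.1 277.8] [  5.5 106.6] 4.7
bowl 747 mean [0.4215 0.1617] rect [421.2 167. ] [69.9 77.7] 4.7
tub 403 mean [ 0.4623 -0.0358] rect [462.4 -36.1] [49.5 52.9] 43.5
spanner 350 mean [ 0.4028 -0.1224] rect [ 400.6 -125.8] [ 31.  139.4] 40.6
```

View pics/crop0.png

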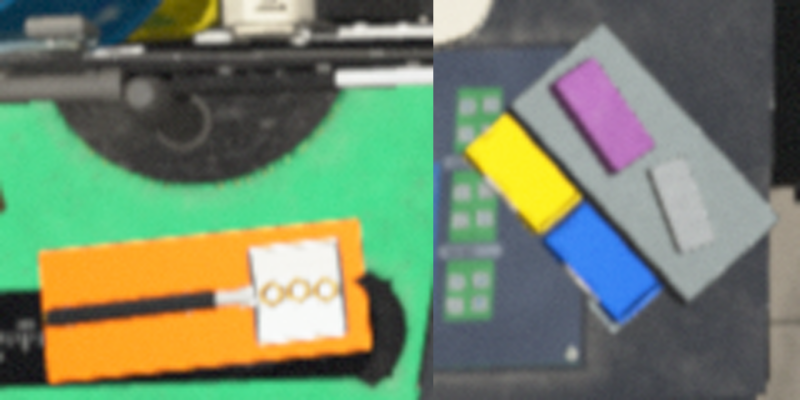

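The crop shows the scoop on the mat with three nuts in its bowl. The shelf-top corners are at crop pixels (510,105), (603,25), (777,215) and (688,300).

```bash
cat > m2.py <<'E'
from h import *
C=np.array([[510,105],[603,25],[777,215],[688,300]],float)
uv=np.c_[350+(C[:,0]-433.3)/3.333-.35,150+C[:,1]/3.333-.35]
P=np.array([plane('top',*p,0.109)[:2] for p in uv])
L=np.array([[-.03,.088],[.06,.088],[.06,-.088],[-.03,-.088]])
print(P.round(4),[np.linalg.norm(P[i]-P[i-1]).round(4) for i in range(4)])
pc,lc=P.mean(0),L.mean(0); M=(L-lc).T@(P-pc); a=np.arctan2(M[0,1]-M[1,0],M[0,0]+M[1,1])
R=np.array([[np.cos(a),-np.sin(a)],[np.sin(a),np.cos(a)]]); o=pc-R@lc
print('shelf yaw',np.degrees(a),'origin',o,'res',((P-o)@R-L).round(4).tolist())
print('blue centre',o+R@[0,-.043],'yellow',o+R@[0,.043])
# check tray rim midpoints with visible blobs centres in shelf frame
for n,p in(('y',[.4935,-.2668]),('b',[.4283,-.321])): print(n,((np.array(p)-o)@R).round(4))
# side view: corners of shelf front edge predicted, blue tray
for X in([-.03,.088,.109],[-.03,-.088,.109],[-.05,-.003,.027],[-.05,-.083,.027],[-.05,.003,.027],[-.05,.083,.027]):
    w=np.r_[o+R@X[:2],X[2]]; print(X,'top',proj('top',w).round(1),'side',proj('side',w).round(1))
# scoop: nuts
im=np.load('top0.npy'); hsv=cv2.cvtColor(im,cv2.COLOR_RGB2HSV)
H,S,V=[hsv[:,:,i].astype(int) for i in range(3)]
for z in(0.01,0.013):
  m=(S>80)&(abs(H-22)<10); m[:225]=0; m[250:]=0; m[:,:187]=0; m[:,213:]=0
  ys,xs=np.where(m); Q=np.array([plane('top',x,y,z)[:2] for x,y in zip(xs,ys)]); print('nuts',len(xs),Q.mean(0))
sd=np.load('side0.npy'); 
cv2.imwrite('pics/sidecrop.png',np.hstack([cv2.resize(sd[250:350,150:290],(560,400),interpolation=cv2.INTER_CUBIC),cv2.resize(sd[140:240,300:360],(240,400),interpolation=cv2.INTER_CUBIC)])[:,:,::-1])
hb=cv2.cvtColor(sd,cv2.COLOR_RGB2HSV).astype(int)
for n,h in(('blue',110),('yellow',28)):
    m=(abs(hb[...,0]-h)<10)&(hb[...,1]>150)&(hb[...,2]>80); m[:175]=0; m[215:]=0; m[:,:295]=0; m[:,380:]=0
    ys,xs=np.where(m); print(n,xs.min(),xs.max(),ys.min(),ys.max())
E
python3 m2.py
```

```text
[[ 0.5316 -0.2433]
 [ 0.584  -0.3082]
 [ 0.4526 -0.4175]
 [ 0.3977 -0.3554]] [np.float64(0.1746), np.float64(0.0834), np.float64(0.171), np.float64(0.0829)]
shelf yaw -50.08568742784615 origin [ 0.4818496  -0.31957329] res [[0.0034, -0.0009], [-0.0032, -0.0023], [-0.0037, 0.0027], [0.0035, 0.0005]]
blue centre [ 0.44886839 -0.34716386] yellow [ 0.51483081 -0.29198272]
y [-0.033   0.0428]
b [-0.0333 -0.042 ]
[-0.03, 0.088, 0.109] top [371.3 181.9] side [306.  166.1]
[-0.03, -0.088, 0.109] top [425.1 240.9] side [369.5 163.4]
[-0.05, -0.003, 0.027] top [384.1 220.7] side [339.3 195.1]
[-0.05, -0.083, 0.027] top [407.  245.9] side [367.6 193.7]
[-0.05, 0.003, 0.027] top [382.4 218.8] side [337.2 195.2]
[-0.05, 0.083, 0.027] top [359.8 193.9] side [308.6 196.6]
nuts 35 [0.42548878 0.15994229]
nuts 35 [0.42536052 0.15951579]
blue 299 367 182 214
yellow 305 337 184 204
```

View pics/sidecrop.png

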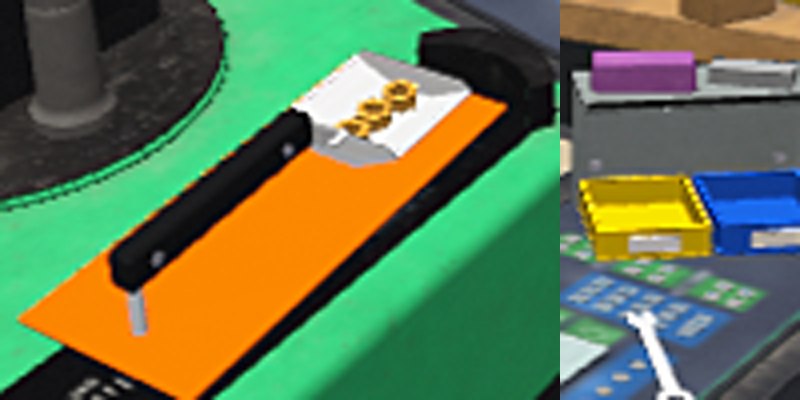

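The side crop agrees: the scoop stands upright with three nuts in a row, and blue is in the right-hand place. Next I'll work out the approach.

Run:
```python
from h import *
s=read_state(); R=Ro.from_rotvec(s['tcp_rot']); print(R.as_matrix().round(3)); q=s['q']
M=Ro.from_euler('Z',q[0])*Ro.from_euler('Y',q[1]+q[2])*Ro.from_euler('Z',q[3])*Ro.from_euler('Y',q[4])*Ro.from_euler('Z',q[5])
print((M.inv()*R).as_rotvec())
yaw=np.radians(-85.3); sx=np.array([np.cos(yaw),np.sin(yaw),0]); z=np.array([0,0,-1.])
for sg in(1,-1):
    T=np.c_[sg*sx,np.cross(z,sg*sx),z]; print(sg,(R.inv()*Ro.from_matrix(T)).as_rotvec())
for h in(.03,.037):
  for u,v in((124.1,245.4),(175.1,239.4)): print(plane('top',u,v,h+.009))
print(vision.calibration('wrist'))
```

```text
[[-0.957  0.292 -0.001]
 [ 0.292  0.957 -0.002]
 [ 0.    -0.002 -1.   ]]
[-5.65032145e-16  2.13392362e-16  1.57079633e+00]
1 [-1.31748660e-03 -2.04301072e-03 -1.94864469e+00]
-1 [-1.84207355e-03  1.18790724e-03  1.19294672e+00]
[0.40586113 0.33417857 0.039     ]
[0.4165857  0.21365652 0.039     ]
[0.40567003 0.33213425 0.046     ]
[0.41633152 0.21232114 0.046     ]
{'vfov': 65.70646984690485, 'cx': 277.6039769472542, 'cy': 213.38510048868125, 'mount': array([[-9.09821626e-04, -9.65720563e-01, -2.59582294e-01,
         6.61541714e-02],
       [ 9.99999491e-01, -7.65627393e-04, -6.56589648e-04,
         6.26819805e-04],
       [ 4.35338810e-04, -2.59582759e-01,  9.65720768e-01,
        -1.41792832e-01],
       [ 0.00000000e+00,  0.00000000e+00,  0.00000000e+00,
         1.00000000e+00]])}
```

Emit:
{"api": "jog_arm", "payload": {
  "turn": [
    [0,0,0.119],
    [0,0,0.119],
    [0,0,0.119],
    [0,0,0.119],
    [0,0,0.119],
    [0,0,0.119],
    [0,0,0.119],
    [0,0,0.119],
    [0,0,0.119],
    [0,0,0.122]
  ],
  "delta_pos": [
    [0,0,0],
    [0,0,0],
    [0,0,0],
    [0,0,0],
    [0,0,0],
    [0,0,0],
    [0,0,0],
    [0,0,0],
    [0,0,0],
    [0,0,0]
  ],
  "gripper": [0.0854,0.0854,0.0854,0.0854,0.0854,0.0854,0.0854,0.0854,0.0854,0.0854]
}}

```text
time: 0.93
tool_pos: [0.1966, 0.6453, 0.2305]
tcp_rot: [2.135, 2.304, -0.002]
wrist_force: [0.6, 0.3, 0.4]
width: 0.997
grip_force: 0.0
```

Emit:
{"api": "jog_arm", "payload": {
  "turn": [
    [0,0,0],
    [0,0,0],
    [0,0,0],
    [0,0,0],
    [0,0,0],
    [0,0,0],
    [0,0,0],
    [0,0,0],
    [0,0,0],
    [0,0,0],
    [0,0,0],
    [0,0,0],
    [0,0,0],
    [0,0,0],
    [0,0,0],
    [0,0,0],
    [0,0,0],
    [0,0,0],
    [0,0,0],
    [0,0,0]
  ],
  "delta_pos": [
    [-0.012,0.006,0.002],
    [-0.024,0.012,0.004],
    [-0.024,0.012,0.004],
    [-0.024,0.012,0.004],
    [-0.024,0.012,0.004],
    [-0.024,0.012,0.004],
    [-0.024,0.012,0.004],
    [-0.024,0.012,0.004],
    [-0.024,0.012,0.004],
    [-0.024,0.012,0.004],
    [-0.024,0.012,0.004],
    [-0.024,0.012,0.004],
    [-0.024,0.012,0.004],
    [-0.024,0.012,0.004],
    [-0.024,0.012,0.004],
    [-0.024,0.01,0.004],
    [-0.01,0,0.004],
    [0,0,0.004],
    [0,0,0],
    [0,0,0]
  ],
  "gripper": [0.0854,0.0854,0.0854,0.0854,0.0854,0.0854,0.0854,0.0854,0.0854,0.0854,0.0854,0.0854,0.0854,0.0854,0.0854,0.0854,0.0854,0.0854,0.0854,0.0854]
}}

```text
time: 2.6
tool_pos: [0.4106, 0.2804, 0.1609]
tcp_rot: [-2.127, -2.311, 0.001]
wrist_force: [0.2, 0.0, 1.0]
width: 1.001
grip_force: 0.0
```

```bash
cat >> h.py <<'E'
def wrist_plane(s,u,v,z):
    c=cal('wrist'); f=f_(c); d=np.array([u-c['cx'],v-c['cy']]); r=np.linalg.norm(d); th=r/f
    k=np.r_[d/max(r,1e-9)*np.sin(th),np.cos(th)]; m=np.array(c['mount']); R=Ro.from_rotvec(s['tcp_rot']).as_matrix()
    o=R@m[:3,3]+s['tool_pos']; w=R@m[:3,:3]@k; return o+w*(z-o[2])/w[2]
E
python3 - <<'E'
from h import *
s=read_state(); im=vision.read_camera('wrist'); np.save('w1.npy',im); cv2.imwrite('pics/w1.png',im[:,:,::-1])
import pickle; pickle.dump(s,open('w1.pkl','wb'))
print(s['time'],s['q'].round(3),s['tool_pos'],Ro.from_rotvec(s['tcp_rot']).as_matrix().round(3))
E
```

```text
2.6 [ 5.490e-01 -1.700e-02  2.053e+00  1.000e-03  1.107e+00  4.650e-01] [0.41064617 0.28037784 0.16086808] [[-0.083  0.997 -0.001]
 [ 0.997  0.083  0.   ]
 [ 0.    -0.001 -1.   ]]
```

View pics/w1.png

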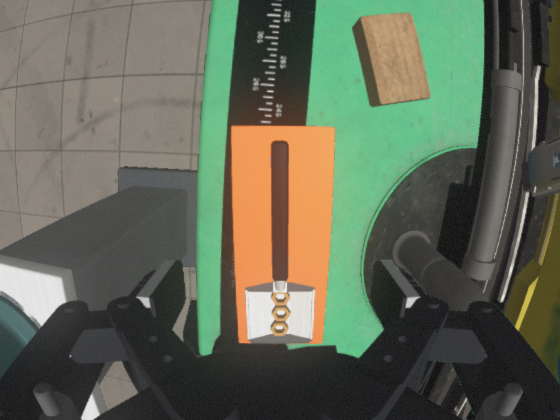

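The wrist view shows the handle at columns 272–288, rows 141–281, with the bowl below it at about (280,313) holding all three nuts.

Run:
```python
from h import *
import pickle; s=pickle.load(open('w1.pkl','rb')); im=np.load('w1.npy'); hsv=cv2.cvtColor(im,cv2.COLOR_RGB2HSV)
H,S,V=[hsv[...,i].astype(int) for i in range(3)]
m=(V<110); m[:136]=0; m[284:]=0; m[:,:264]=0; m[:,297:]=0
for v in(150,200,250,275): x=np.where(m[v])[0]; print(v,x.min(),x.max(),wrist_plane(s,(x.min()+x.max())/2,v,.046).round(4),wrist_plane(s,x.max()+.5,v,.046)[0]-wrist_plane(s,x.min()-.5,v,.046)[0])
ys=np.where(m[:,280])[0]; a,b=ys.min(),ys.max(); print(a,b)
for z in(.042,.046,.049): A,B=wrist_plane(s,280,a-.5,z),wrist_plane(s,280.5,b+.5,z); print(z,A.round(4),B.round(4),np.linalg.norm(A-B))
n=(S>120)&(abs(H-22)<10)&(V<230); n[:285]=0; n[340:]=0; n[:,:268]=0; n[:,:]&=True; n[:,292:]=0
yy,xx=np.where(n); print('nuts',len(xx),xx.mean(),yy.mean(),wrist_plane(s,xx.mean(),yy.mean(),.014))
o=(abs(H-13)<5)&(S>200); o[:100]=0
ys,xs=np.where(o); P=np.array([wrist_plane(s,x,y,.004)[:2] for x,y in zip(xs[::3],ys[::3])],np.float32)
print('mat',cv2.minAreaRect(P*1000))
```

```text
150 272 287 [0.4076 0.3292 0.046 ] 0.012536939368782751
200 273 286 [0.4109 0.2889 0.046 ] 0.011286613741399776
250 273 286 [0.4146 0.2458 0.046 ] 0.01181301456994438
275 273 286 [0.4166 0.2223 0.046 ] 0.012171680099521132
142 279
0.042 [0.4075 0.3357 0.042 ] [0.418 0.216 0.042] 0.12023454628279567
0.046 [0.4074 0.3359 0.046 ] [0.4178 0.218  0.046 ] 0.11838954286214974
0.049 [0.4074 0.336  0.049 ] [0.4177 0.2195 0.049 ] 0.11700579029666522
nuts 175 280.2685714285714 314.37714285714287 [0.42271867 0.1609369  0.014     ]Traceback (most recent call last):
  File "<stdin>", line 12, in <module>
cv2.error: OpenCV(4.12.0) /io/opencv/modules/imgproc/src/convhull.cpp:143: error: (-215:Assertion failed) total >= 0 && (depth == CV_32F || depth == CV_32S) in function 'convexHull'
```

Emit:
{"api": "jog_arm", "payload": {
  "turn": [
    [0,0,0],
    [0,0,0],
    [0,0,0],
    [0,0,0],
    [0,0,0],
    [0,0,0],
    [0,0,0],
    [0,0,0],
    [0,0,0],
    [0,0,0],
    [0,0,0],
    [0,0,0]
  ],
  "delta_pos": [
    [0,0.0016,0.008],
    [0,0,0.016],
    [0,0,0.018],
    [0,0,0.018],
    [0,0,0.018],
    [0,0,0.018],
    [0,0,0.016],
    [0,0,0.012],
    [0,0,0.01],
    [0,0,0.008],
    [0,0,0],
    [0,0,0]
  ],
  "gripper": [0.0854,0.0854,0.0854,0.0854,0.0854,0.0854,0.0854,0.0854,0.0854,0.0854,0.06,0.04]
}}

```text
time: 3.65
tool_pos: [0.4128, 0.2804, 0.019]
tcp_rot: [-2.128, -2.311, 0.001]
wrist_force: [0.2, 0.2, 1.1]
width: 0.753
grip_force: 0.0
```

Emit:
{"api": "jog_arm", "payload": {
  "turn": [
    [0,0,0],
    [0,0,0],
    [0,0,0],
    [0,0,0],
    [0,0,0],
    [0,0,0],
    [0,0,0],
    [0,0,0],
    [0,0,0],
    [0,0,0],
    [0,0,0],
    [0,0,0]
  ],
  "delta_pos": [
    [0,0,0],
    [0,0,0],
    [0,0,0],
    [0,0,0],
    [0,0,0],
    [0,0,0],
    [0,0,0],
    [0,0,0],
    [0,0,0],
    [0,0,0],
    [0,0,0],
    [0,0,0]
  ],
  "gripper": [0.03,0.026,0.022,0.018,0.014,0.01,0.006,0,0,0,0,0],
  "grip_force": 80
}}

```text
time: 4.65
tool_pos: [0.4135, 0.2804, 0.0199]
tcp_rot: [2.129, 2.31, 0.001]
wrist_force: [-1.4, -0.8, 5.4]
width: 0.149
grip_force: 78.2
```

Emit:
{"api": "jog_arm", "payload": {
  "turn": [
    [0,0,0],
    [0,0,0],
    [0,0,0],
    [0,0,0],
    [0,0,0],
    [0,0,0],
    [0,0,0],
    [0,0,0],
    [0,0,0],
    [0,0,0],
    [0,0,0],
    [0,0,0],
    [0,0,0],
    [0,0,0],
    [0,0,0],
    [0,0,0],
    [0,0,0],
    [0,0,0]
  ],
  "delta_pos": [
    [0,0,-0.001],
    [0,0,-0.002],
    [0,0,-0.004],
    [0,0,-0.006],
    [0,0,-0.008],
    [0,0,-0.01],
    [0,0,-0.01],
    [0,0,-0.01],
    [0,0,-0.01],
    [0,0,-0.01],
    [0,0,-0.01],
    [0,0,-0.01],
    [0,0,-0.01],
    [0,0,-0.008],
    [0,0,-0.006],
    [0,0,-0.004],
    [0,0,-0.002],
    [0,0,0]
  ],
  "gripper": [0,0,0,0,0,0,0,0,0,0,0,0,0,0,0,0,0,0]
}}

```text
time: 6.15
tool_pos: [0.4131, 0.2803, 0.1406]
tcp_rot: [2.128, 2.311, 0.001]
wrist_force: [0.1, 1.0, -1.7]
width: 0.151
grip_force: 78.0
```

Run:
```python
from h import *
s=read_state(); im=vision.read_camera('wrist'); sd=vision.read_camera('side'); np.save('w2.npy',im)
cv2.imwrite('pics/w2.png',np.hstack([im[200:,160:400],cv2.resize(sd[150:300,150:350],None,fx=1.47,fy=1.47)[:220]])[:,:,::-1])
print(s['time'],s['q'].round(3).tolist(),s['tool_pos'],s['grip_force'],s['width'])
```

```text
6.15 [0.546, 0.007, 2.069, 0.0, 1.065, 0.464] [0.413146   0.28026047 0.14059874] 78.03145051002502 0.15053500992994012
```

View pics/w2.png

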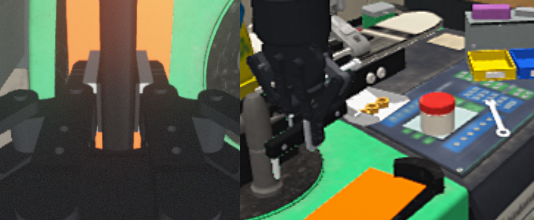

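The scoop is held level, and the side view shows the nuts still in the bowl. Now I'll check whether the tilted poses are reachable.

```bash
cat > ik.py <<'E'
from h import *
from scipy.optimize import least_squares
D=[([1.23809,.26475,1.60538],[.19651,.64499,.22996]),([.549,-.017,2.053],[.41065,.28038,.16087]),([.546,.007,2.069],[.413146,.28026,.1406])]
def rz(p,q): return np.array([p[0]+p[1]*np.sin(q[1])+p[2]*np.sin(q[1]+q[2]),p[3]+p[1]*np.cos(q[1])+p[2]*np.cos(q[1]+q[2])])
reg=lambda p:1e-3*np.r_[p[0],p[1]-.45,p[2]-.45]
p=least_squares(lambda p:np.r_[np.concatenate([rz(p,q)-[np.hypot(*t[:2]),t[2]] for q,t in D]),reg(p)],[0,.45,.45,.1]).x
print('links',p.round(3))
def fk(q,dt):
    M=Ro.from_euler('Z',q[0])*Ro.from_euler('Y',q[1]+q[2])
    r,z=rz(p,q); w=np.array([r*np.cos(q[0]),r*np.sin(q[0]),z+dt])
    M=M*Ro.from_euler('Z',q[3])*Ro.from_euler('Y',q[4])*Ro.from_euler('Z',q[5]+np.pi/2)
    return w+M.apply([0,0,dt]),M
lo=[-2.63,-.94,.31,-1.31,0,-2.55]; hi=[2.63,2.18,2.57,4.45,2.66,2.55]
def ik(P,R,dt,q0): 
    s=least_squares(lambda q:np.r_[(fk(q,dt)[0]-P)*5,(fk(q,dt)[1].inv()*R).as_rotvec()],np.clip(q0,np.array(lo)+.01,np.array(hi)-.01),bounds=(lo,hi)); return s.x,s.cost
O=np.array([.4489,-.3472]); yaw=np.radians(-50); ex=np.array([np.cos(yaw),np.sin(yaw),0]); ey=np.array([-ex[1],ex[0],0]); T0=np.c_[-ex,np.cross([0,0,-1],-ex),[0,0,-1]]
def pose(bx,by,h,roll): # bowl x in tray frame, handle axis y, handle height, roll about scoop x
    g=np.r_[O,0]+ex*(bx-.12)+ey*by+[0,0,h]; R=Ro.from_rotvec(ex*roll)*Ro.from_matrix(T0)
    return g+R.apply([0,0,.019]),R
if __name__=='__main__':
  for dt in(.2,.3):
   for sg,by in((-1,-.025),(1,.025)):
    q=np.array([-.55,0,2.1,0,1.1,-1.2])
    for a in(0,15,30,45,50):
        P,R=pose(0,by,.08,sg*np.radians(a)); q,c=ik(P,R,dt,q)
        print(dt,'pour',-sg,a,q.round(2),round(c,6),'wrist',(P-R.apply([0,0,dt])).round(3))
E
python3 ik.py
```

```text
links [ 0.001  0.509  0.566 -0.095]
0.2 pour 1 0 [-0.66  0.01  2.24 -0.    0.9  -1.35] 0.0 wrist [ 0.353 -0.271  0.261]
0.2 pour 1 15 [-0.56  0.04  2.22 -0.3   0.99 -1.07] 0.0 wrist [ 0.389 -0.241  0.255]
0.2 pour 1 30 [-0.47  0.1   2.2  -0.53  1.13 -0.86] 0.0 wrist [ 0.422 -0.213  0.237]
0.2 pour 1 45 [-0.4   0.17  2.18 -0.71  1.3  -0.71] 0.0 wrist [ 0.451 -0.189  0.208]
0.2 pour 1 50 [-0.38  0.2   2.18 -0.76  1.36 -0.67] 0.0 wrist [ 0.459 -0.182  0.196]
0.2 pour -1 0 [-0.55  0.03  2.21 -0.    0.9  -1.25] 0.0 wrist [ 0.391 -0.239  0.261]
0.2 pour -1 15 [-0.65  0.02  2.24  0.34  0.85 -1.57] 0.0 wrist [ 0.355 -0.269  0.255]
0.2 pour -1 30 [-0.75  0.03  2.27  0.69  0.9  -1.9 ] 0.0 wrist [ 0.322 -0.297  0.237]
0.2 pour -1 45 [-0.83  0.08  2.29  0.98  1.02 -2.18] 0.0 wrist [ 0.293 -0.321  0.208]
0.2 pour -1 50 [-0.86  0.1   2.3   1.06  1.07 -2.26] 0.0 wrist [ 0.285 -0.328  0.196]
0.3 pour 1 0 [-0.66  0.01  2.24 -0.    0.9  -1.35] 0.0 wrist [ 0.353 -0.271  0.361]
0.3 pour 1 15 [-0.5   0.06  2.2  -0.29  0.99 -1.03] 0.0 wrist [ 0.408 -0.225  0.351]
0.3 pour 1 30 [-0.37  0.16  2.16 -0.5   1.14 -0.79] 0.0 wrist [ 0.46  -0.181  0.323]
0.3 pour 1 45 [-0.28  0.28  2.12 -0.65  1.32 -0.62] 0.0 wrist [ 0.505 -0.144  0.279]
0.3 pour 1 50 [-0.25  0.33  2.1  -0.69  1.38 -0.57] 0.0 wrist [ 0.518 -0.133  0.261]
0.3 pour -1 0 [-0.55  0.03  2.21 -0.    0.9  -1.25] 0.0 wrist [ 0.391 -0.239  0.361]
0.3 pour -1 15 [-0.71  0.01  2.26  0.34  0.86 -1.63] 0.0 wrist [ 0.335 -0.286  0.351]
0.3 pour -1 30 [-0.86  0.05  2.28  0.68  0.92 -2.01] 0.0 wrist [ 0.283 -0.33   0.323]
0.3 pour -1 45 [-0.99  0.14  2.3   0.93  1.07 -2.32] 0.0 wrist [ 0.239 -0.367  0.279]
0.3 pour -1 50 [-1.03  0.18  2.3   0.99  1.12 -2.4 ] 0.0 wrist [ 0.226 -0.378  0.261]
```

Emit:
{"api": "jog_arm", "payload": {
  "turn": [
    [0,0,0],
    [0,0,0],
    [0,0,0],
    [0,0,0],
    [0,0,0],
    [0,0,0],
    [0,0,0],
    [0,0,0],
    [0,0,0],
    [0,0,0],
    [0,0,0],
    [0,0,0],
    [0,0,0],
    [0,0,0],
    [0,0,0],
    [0,0,0],
    [0,0,0],
    [0,0,0],
    [0,0,0],
    [0,0,0]
  ],
  "delta_pos": [
    [-0.002,-0.0003,0],
    [-0.004,-0.0006,0],
    [-0.006,-0.001,0],
    [-0.008,-0.0013,0],
    [-0.01,-0.0016,0],
    [-0.012,-0.0019,0],
    [-0.014,-0.0022,0],
    [-0.0162,-0.0026,0],
    [-0.0162,-0.0026,0],
    [-0.0162,-0.0026,0],
    [-0.0162,-0.0026,0],
    [-0.0162,-0.0026,0],
    [-0.0162,-0.0026,0],
    [-0.0162,-0.0026,0],
    [-0.0162,-0.0026,0],
    [-0.0162,-0.0026,0],
    [-0.0162,-0.0026,0],
    [-0.0162,-0.0026,0],
    [-0.0162,-0.0026,0],
    [-0.0162,-0.0026,0]
  ],
  "gripper": [0,0,0,0,0,0,0,0,0,0,0,0,0,0,0,0,0,0,0,0]
}}

```text
time: 7.92
tool_pos: [0.3915, 0.0094, 0.1403]
tcp_rot: [2.129, 2.31, -0.0]
wrist_force: [-0.6, 0.3, -1.4]
width: 0.151
grip_force: 78.0
```

Emit:
{"api": "jog_arm", "payload": {
  "turn": [
    [0,0,0],
    [0,0,0],
    [0,0,0],
    [0,0,0],
    [0,0,0],
    [0,0,0],
    [0,0,0],
    [0,0,0],
    [0,0,0],
    [0,0,0],
    [0,0,0],
    [0,0,0]
  ],
  "delta_pos": [
    [-0.0162,-0.0026,0],
    [-0.0162,-0.0026,0],
    [-0.0162,-0.0026,0],
    [-0.014,-0.0022,0],
    [-0.012,-0.0019,0],
    [-0.01,-0.0016,0],
    [-0.008,-0.0013,0],
    [-0.006,-0.001,0],
    [-0.004,-0.0006,0],
    [-0.002,-0.0003,0],
    [0,0,0],
    [0,0,0]
  ],
  "gripper": [0,0,0,0,0,0,0,0,0,0,0,0]
}}

```text
time: 8.92
tool_pos: [0.3842, -0.0945, 0.1402]
tcp_rot: [-2.128, -2.311, -0.0]
wrist_force: [-0.4, -0.2, -0.5]
width: 0.15
grip_force: 78.0
```

Emit:
{"api": "jog_arm", "payload": {
  "turn": [
    [0,0,-0.005],
    [0,0,-0.01],
    [0,0,-0.015],
    [0,0,-0.02],
    [0,0,-0.03],
    [0,0,-0.04],
    [0,0,-0.05],
    [0,0,-0.055],
    [0,0,-0.055],
    [0,0,-0.055],
    [0,0,-0.055],
    [0,0,-0.055],
    [0,0,-0.05],
    [0,0,-0.04],
    [0,0,-0.03],
    [0,0,-0.02],
    [0,0,-0.015],
    [0,0,-0.01],
    [0,0,-0.005],
    [0,0,0]
  ],
  "delta_pos": [
    [0,0,0],
    [0,0,0],
    [0,0,0],
    [0,0,0],
    [0,0,0],
    [0,0,0],
    [0,0,0],
    [0,0,0],
    [0,0,0],
    [0,0,0],
    [0,0,0],
    [0,0,0],
    [0,0,0],
    [0,0,0],
    [0,0,0],
    [0,0,0],
    [0,0,0],
    [0,0,0],
    [0,0,0],
    [0,0,0]
  ],
  "gripper": [0,0,0,0,0,0,0,0,0,0,0,0,0,0,0,0,0,0,0,0]
}}

```text
time: 10.58
tool_pos: [0.3842, -0.0946, 0.1403]
tcp_rot: [-1.329, -2.847, -0.0]
wrist_force: [-0.4, 0.0, -2.1]
width: 0.147
grip_force: 78.0
```

Run:
```python
from h import *
s=read_state(); t=vision.read_camera('top'); sd=vision.read_camera('side'); np.save('t3.npy',t); np.save('s3.npy',sd)
a=cv2.resize(t[150:270,280:460],(600,400),interpolation=cv2.INTER_CUBIC)
a=cv2.resize(t[150:270,300:460],(400,300),interpolation=cv2.INTER_CUBIC); b=cv2.resize(sd[130:250,240:400],(400,300),interpolation=cv2.INTER_CUBIC)
cv2.imwrite('pics/t3.png',np.hstack([a,b])[:,:,::-1])
print(s['time'],s['q'].round(3).tolist(),s['tool_pos'],Ro.from_rotvec(s['tcp_rot']).as_matrix().round(3),s['grip_force'],s['width'])
```

```text
10.5833 [-0.304, -0.208, 2.263, 0.0, 1.087, -1.002] [ 0.3842369  -0.09462696  0.14029729] [[-0.642  0.767 -0.   ]
 [ 0.767  0.642  0.   ]
 [ 0.    -0.    -1.   ]] 78.02515983581543 0.14703099322320537
```

View pics/t3.png

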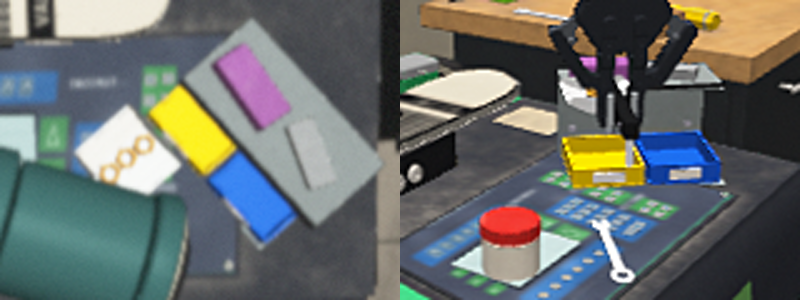

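The top crop shows the bowl with three nuts at crop (128,152), parallel to the shelf and clear of it. The tub and spanner are untouched.

Run:
```python
from h import *
t=np.load('t3.npy'); hsv=cv2.cvtColor(t,cv2.COLOR_RGB2HSV).astype(int)
m=(hsv[...,1]>70)&(abs(hsv[...,0]-20)<9); m[:195]=0; m[228:]=0; m[:,:335]=0; m[:,364:]=0
ys,xs=np.where(m); print(len(xs),xs.mean(),ys.mean(), plane('top',xs.mean(),ys.mean(),.134), 'pred bowl px',proj('top',[.4614,-.1865,.134]))
```

```text
117 351.96581196581195 210.5042735042735 [ 0.46502873 -0.19031304  0.134     ] pred bowl px [350.28114137 212.21602454]
```

Emit:
{"api": "jog_arm", "payload": {
  "turn": [
    [0,0,0],
    [0,0,0],
    [0,0,0],
    [0,0,0],
    [0,0,0],
    [0,0,0],
    [0,0,0],
    [0,0,0],
    [0,0,0],
    [0,0,0],
    [0,0,0],
    [0,0,0],
    [0,0,0],
    [0,0,0],
    [0,0,0]
  ],
  "delta_pos": [
    [0,0,0.001],
    [0,0,0.002],
    [0,0,0.004],
    [0,0,0.006],
    [0,0,0.008],
    [0,0,0.01],
    [0,0,0.01],
    [0,0,0.01],
    [0,0,0.009],
    [0,0,0.008],
    [0,0,0.006],
    [0,0,0.004],
    [0,0,0.002],
    [0,0,0],
    [0,0,0]
  ],
  "gripper": [0,0,0,0,0,0,0,0,0,0,0,0,0,0,0]
}}

```text
time: 11.93
tool_pos: [0.3845, -0.0948, 0.0605]
tcp_rot: [1.329, 2.846, 0.0]
wrist_force: [-0.8, -0.1, -1.1]
width: 0.149
grip_force: 78.0
```

Emit:
{"api": "jog_arm", "payload": {
  "turn": [
    [0,0,0],
    [0,0,0],
    [0,0,0],
    [0,0,0],
    [0,0,0],
    [0,0,0],
    [0,0,0],
    [0,0,0],
    [0,0,0],
    [0,0,0],
    [0,0,0],
    [0,0,0],
    [0,0,0],
    [0,0,0],
    [0,0,0],
    [0,0,0],
    [0,0,0],
    [0,0,0],
    [0,0,0],
    [0,0,0]
  ],
  "delta_pos": [
    [-0.0013,-0.0016,0],
    [-0.0025,-0.0031,0],
    [-0.0038,-0.0047,0],
    [-0.005,-0.0062,0],
    [-0.0063,-0.0078,0],
    [-0.0074,-0.0091,0],
    [-0.0074,-0.0091,0],
    [-0.0074,-0.0091,0],
    [-0.0074,-0.0091,0],
    [-0.0074,-0.0091,0],
    [-0.0074,-0.0091,0],
    [-0.0074,-0.0091,0],
    [-0.0074,-0.0091,0],
    [-0.0074,-0.0091,0],
    [-0.0074,-0.0091,0],
    [-0.0063,-0.0078,0],
    [-0.005,-0.0062,0],
    [-0.0038,-0.0047,0],
    [-0.0025,-0.0031,0],
    [-0.0013,-0.0016,0]
  ],
  "gripper": [0,0,0,0,0,0,0,0,0,0,0,0,0,0,0,0,0,0,0,0]
}}

```text
time: 13.6
tool_pos: [0.3502, -0.2694, 0.0603]
tcp_rot: [-1.33, -2.846, -0.0]
wrist_force: [-0.1, 0.6, -1.6]
width: 0.146
grip_force: 78.1
```

Emit:
{"api": "jog_arm", "payload": {
  "turn": [
    [0,0,0],
    [0,0,0],
    [0,0,0]
  ],
  "delta_pos": [
    [0,0,0],
    [0,0,0],
    [0,0,0]
  ],
  "gripper": [0,0,0]
}}

```text
time: 13.85
tool_pos: [0.3503, -0.2684, 0.0602]
tcp_rot: [-1.329, -2.847, -0.0]
wrist_force: [0.2, 1.4, -1.3]
width: 0.149
grip_force: 78.1
```

Run:
```python
from h import *
s=read_state(); sd=vision.read_camera('side'); t=vision.read_camera('top')
a=cv2.resize(t[150:270,340:460],(400,400),interpolation=cv2.INTER_CUBIC); b=cv2.resize(sd[130:230,290:390],(400,400),interpolation=cv2.INTER_CUBIC)
cv2.imwrite('pics/t4.png',np.hstack([a,b])[:,:,::-1])
o=np.array([.4818,-.3196]); yaw=np.radians(-50); R=np.array([[np.cos(yaw),-np.sin(yaw)],[np.sin(yaw),np.cos(yaw)]])
print(s['time'],s['q'].round(3).tolist(),s['tool_pos'],(s['tool_pos'][:2]-o)@R,s['wrist_force'])
```

```text
13.85 [-0.71, 0.001, 2.247, 0.0, 0.894, -1.408] [ 0.35033147 -0.26841203  0.06020368] [-0.1237186  -0.06780774] [ 0.20937114  1.43029849 -1.34644338]
```

View pics/t4.png

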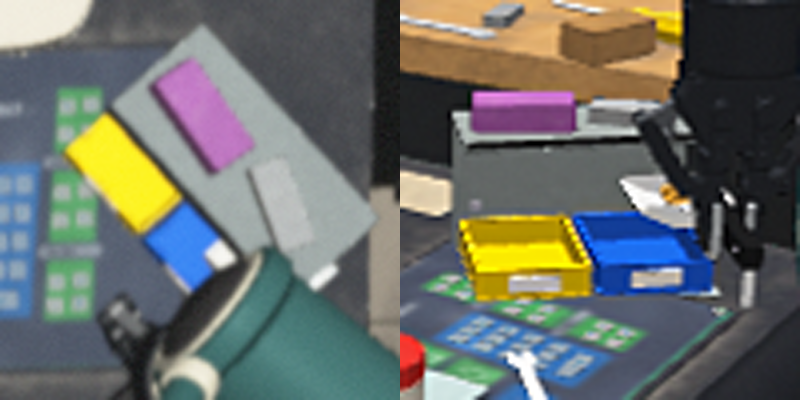

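The crop shows the bowl under the shelf over the right half of the blue tray with the nuts in it. Now I'll roll it towards +y about the handle axis.

Emit:
{"api": "jog_arm", "payload": {
  "turn": [
    [0.02,0,0],
    [0.04,0,0],
    [0.06,0,0],
    [0.06,0,0],
    [0.06,0,0],
    [0.06,0,0],
    [0.06,0,0],
    [0.06,0,0],
    [0.06,0,0],
    [0.03,0,0]
  ],
  "delta_pos": [
    [0,-0.0004,0],
    [0,-0.0008,0],
    [0,-0.0011,0],
    [0,-0.0011,0],
    [0,-0.0012,0],
    [0,-0.0011,0],
    [0,-0.0012,0],
    [0,-0.0011,0],
    [0,-0.0011,0],
    [0,-0.0006,0]
  ],
  "gripper": [0,0,0,0,0,0,0,0,0,0]
}}

```text
time: 14.78
tool_pos: [0.344, -0.2742, 0.0622]
tcp_rot: [-1.203, -2.582, 0.676]
wrist_force: [-0.8, 1.1, -1.8]
width: 0.15
grip_force: 78.2
```

Emit:
{"api": "jog_arm", "payload": {
  "turn": [
    [0.025,0,0],
    [0.025,0,0],
    [0.025,0,0],
    [0.025,0,0],
    [0.025,0,0],
    [0.025,0,0],
    [0.025,0,0],
    [0.025,0,0],
    [0.025,0,0],
    [0.025,0,0],
    [0.025,0,0],
    [0.025,0,0],
    [0,0,0],
    [0,0,0],
    [0,0,0],
    [0,0,0]
  ],
  "delta_pos": [
    [0,-0.0005,0],
    [0,-0.0005,0],
    [0,-0.0005,0],
    [0,-0.0005,0],
    [0,-0.0005,0],
    [0,-0.0005,0],
    [0,-0.0005,0],
    [0,-0.0005,0],
    [0,-0.0005,0],
    [0,-0.0005,0],
    [0,-0.0005,0],
    [0,-0.0005,0],
    [0,0,0],
    [0,0,0],
    [0,0,0],
    [0,0,0]
  ],
  "gripper": [0,0,0,0,0,0,0,0,0,0,0,0,0,0,0,0]
}}

```text
time: 16.12
tool_pos: [0.3395, -0.278, 0.0662]
tcp_rot: [-1.107, -2.371, 1.016]
wrist_force: [-0.2, 0.0, -1.8]
width: 0.145
grip_force: 78.2
```

Run:
```python
from h import *
s=read_state(); sd=vision.read_camera('side')
b=cv2.resize(sd[140:220,300:400],(800,600)[:2] if 0 else (700,560),interpolation=cv2.INTER_CUBIC)
cv2.imwrite('pics/t5.png',b[:,:,::-1])
R=Ro.from_rotvec(s['tcp_rot']).as_matrix(); print(s['time'],s['q'].round(3).tolist(),s['tool_pos'],s['tool_pos']-.019*R[:,2],R.round(3),s['wrist_force'])
```

```text
16.1167 [-0.261, 0.345, 2.079, -0.657, 1.322, -0.588] [ 0.33951682 -0.27797997  0.0661899 ] [ 0.35006581 -0.26914774  0.07929373] [[-0.642  0.529 -0.555]
 [ 0.767  0.442 -0.465]
 [-0.    -0.724 -0.69 ]] [-0.22318293  0.02641777 -1.8373738 ]
```

View pics/t5.png

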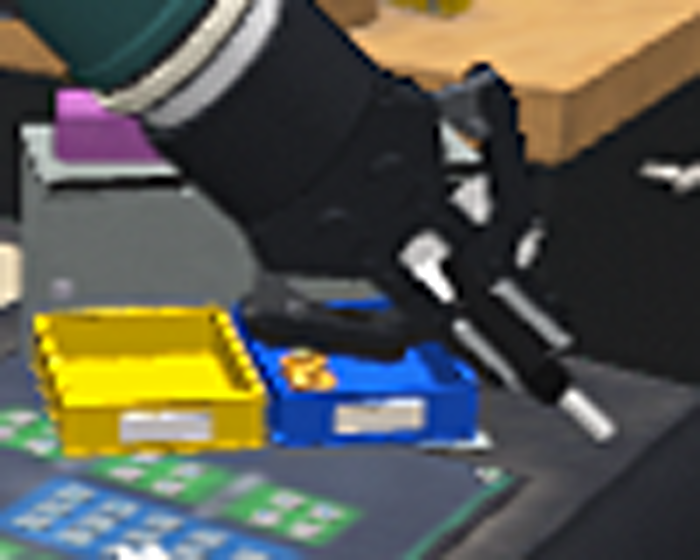

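The nuts are visible in the blue tray at crop (305,370). I'll tip a little further, then roll back and withdraw.

Emit:
{"api": "jog_arm", "payload": {
  "turn": [
    [0.04,0,0],
    [0.04,0,0],
    [0,0,0],
    [0,0,0],
    [-0.05,0,0],
    [-0.06,0,0],
    [-0.06,0,0],
    [-0.06,0,0],
    [-0.06,0,0],
    [-0.06,0,0],
    [-0.06,0,0],
    [-0.06,0,0],
    [-0.06,0,0],
    [-0.06,0,0],
    [-0.06,0,0],
    [-0.06,0,0],
    [-0.06,0,0],
    [-0.06,0,0],
    [-0.06,0,0],
    [0,0,0]
  ],
  "delta_pos": [
    [0,-0.0008,0],
    [0,-0.0008,0],
    [0,0,0],
    [0,0,0],
    [0,0.001,0],
    [0,0.0011,0],
    [0,0.0011,0],
    [0,0.0012,0],
    [0,0.0011,0],
    [0,0.0012,0],
    [0,0.0011,0],
    [0,0.0012,0],
    [0,0.0011,0],
    [0,0.0012,0],
    [0,0.0011,0],
    [0,0.0012,0],
    [0,0.0011,0],
    [0,0.0011,0],
    [0,0.0011,0],
    [0,0,0]
  ],
  "gripper": [0,0,0,0,0,0,0,0,0,0,0,0,0,0,0,0,0,0,0,0]
}}

```text
time: 17.83
tool_pos: [0.3486, -0.2701, 0.0603]
tcp_rot: [1.333, 2.843, 0.001]
wrist_force: [-0.9, 0.2, -0.3]
width: 0.153
grip_force: 78.3
```

Emit:
{"api": "jog_arm", "payload": {
  "turn": [
    [0,0,0],
    [0,0,0],
    [0,0,0],
    [0,0,0],
    [0,0,0],
    [0,0,0],
    [0,0,0],
    [0,0,0],
    [0,0,0],
    [0,0,0],
    [0,0,0],
    [0,0,0]
  ],
  "delta_pos": [
    [0.005,0.006,0],
    [0.01,0.0125,0],
    [0.0108,0.0134,0],
    [0.0108,0.0134,0],
    [0.0108,0.0134,0],
    [0.0108,0.0134,0],
    [0.0108,0.0134,0],
    [0.0108,0.0134,0],
    [0.0108,0.0134,0],
    [0.0108,0.0134,0],
    [0.0108,0.0123,0],
    [0,0,0]
  ],
  "gripper": [0,0,0,0,0,0,0,0,0,0,0,0]
}}

```text
time: 18.83
tool_pos: [0.3834, -0.0919, 0.0596]
tcp_rot: [-1.324, -2.848, 0.001]
wrist_force: [-0.1, 0.1, -1.4]
width: 0.153
grip_force: 78.3
```

Run:
```python
from h import *
s=read_state(); sd=vision.read_camera('side'); t=vision.read_camera('top')
a=cv2.resize(t[160:260,320:440],(400,333),interpolation=cv2.INTER_CUBIC); b=cv2.resize(sd[150:217,300:380],(400,333),interpolation=cv2.INTER_CUBIC)
cv2.imwrite('pics/t6.png',np.hstack([a,b])[:,:,::-1])
o=np.array([.4818,-.3196]); yaw=np.radians(-50); R=np.array([[np.cos(yaw),-np.sin(yaw)],[np.sin(yaw),np.cos(yaw)]])
print(s['time'],s['q'].round(3).tolist(),s['tool_pos'],(s['tool_pos'][:2]-o)@R,Ro.from_rotvec(s['tcp_rot']).as_matrix().round(3),s['width'])
```

```text
18.8333 [-0.298, -0.094, 2.338, -0.001, 0.898, -0.998] [ 0.38336041 -0.09191399  0.05958066] [-0.23769335  0.07094465] [[-0.644  0.765 -0.001]
 [ 0.765  0.644 -0.   ]
 [ 0.001 -0.001 -1.   ]] 0.1528253397998591
```

View pics/t6.png

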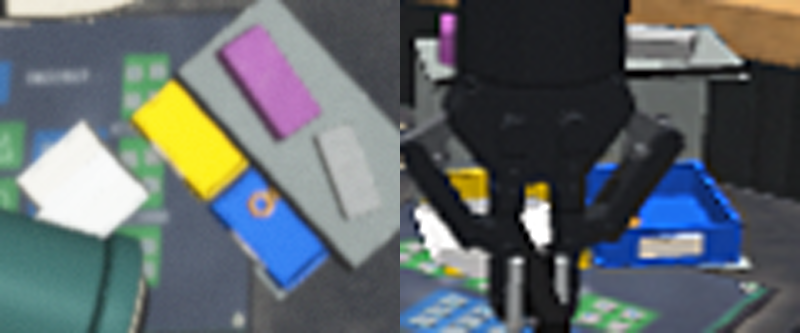

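The top crop shows an empty bowl and an empty yellow tray. Nuts are visible in the blue tray at crop (262,203) and (275,195). I'm returning to the mat.

Emit:
{"api": "jog_arm", "payload": {
  "turn": [
    [0,0,0],
    [0,0,0],
    [0,0,0],
    [0,0,0],
    [0,0,0],
    [0,0,0],
    [0,0,0],
    [0,0,0.0615],
    [0,0,0.0615],
    [0,0,0.0615],
    [0,0,0.0615],
    [0,0,0.0615],
    [0,0,0.0615],
    [0,0,0.0615],
    [0,0,0.0615],
    [0,0,0.0615],
    [0,0,0.0615]
  ],
  "delta_pos": [
    [0,0,-0.006],
    [0,0,-0.012],
    [0,0,-0.014],
    [0,0,-0.014],
    [0,0,-0.014],
    [0,0,-0.012],
    [0,0,-0.008],
    [0,0,0],
    [0,0,0],
    [0,0,0],
    [0,0,0],
    [0,0,0],
    [0,0,0],
    [0,0,0],
    [0,0,0],
    [0,0,0],
    [0,0,0]
  ],
  "gripper": [0,0,0,0,0,0,0,0,0,0,0,0,0,0,0,0,0]
}}

```text
time: 20.35
tool_pos: [0.3834, -0.0952, 0.1398]
tcp_rot: [-2.133, -2.306, 0.001]
wrist_force: [1.1, 0.3, -0.7]
width: 0.147
grip_force: 78.3
```

Emit:
{"api": "jog_arm", "payload": {
  "turn": [
    [0,0,0],
    [0,0,0],
    [0,0,0],
    [0,0,0],
    [0,0,0],
    [0,0,0],
    [0,0,0],
    [0,0,0],
    [0,0,0],
    [0,0,0],
    [0,0,0],
    [0,0,0],
    [0,0,0],
    [0,0,0],
    [0,0,0],
    [0,0,0],
    [0,0,0],
    [0,0,0],
    [0,0,0],
    [0,0,0]
  ],
  "delta_pos": [
    [0.008,0.001,0],
    [0.016,0.0025,0],
    [0.022,0.0036,0],
    [0.022,0.0036,0],
    [0.022,0.0036,0],
    [0.022,0.0036,0],
    [0.022,0.0036,0],
    [0.022,0.0036,0],
    [0.022,0.0036,0],
    [0.022,0.0036,0],
    [0.022,0.0036,0],
    [0.022,0.0036,0],
    [0.022,0.0036,0],
    [0.022,0.0036,0],
    [0.022,0.0036,0],
    [0.022,0.0036,0],
    [0.022,0.0036,0],
    [0.0146,0.003,0],
    [0,0,0],
    [0,0,0]
  ],
  "gripper": [0,0,0,0,0,0,0,0,0,0,0,0,0,0,0,0,0,0,0,0]
}}

```text
time: 22.02
tool_pos: [0.4135, 0.2779, 0.1396]
tcp_rot: [2.126, 2.313, -0.001]
wrist_force: [0.3, -0.9, -0.8]
width: 0.15
grip_force: 78.3
```

Run:
```python
from h import *
s=read_state(); sd=vision.read_camera('side'); t=vision.read_camera('top'); np.save('t7.npy',t); np.save('s7.npy',sd)
print(s['time'],s['tool_pos'],Ro.from_rotvec(s['tcp_rot']).as_matrix().round(3),s['width'],s['wrist_force'])
o=np.array([.4489,-.3472]); yaw=np.radians(-50); R=np.array([[np.cos(yaw),-np.sin(yaw)],[np.sin(yaw),np.cos(yaw)]])
for n,im,roi in(('side',sd,(180,206,336,372)),('top',t,(205,250,372,425))):
    h=cv2.cvtColor(im,cv2.COLOR_RGB2HSV).astype(int); m=np.zeros(im.shape[:2],np.uint8); y0,y1,x0,x1=roi
    sel=(abs(h[...,0]-18)<9)&(h[...,1]>70)&(h[...,2]>70); m[y0:y1,x0:x1]=sel[y0:y1,x0:x1]
    k,l,st,ce=cv2.connectedComponentsWithStats(m)
    for i in range(1,k):
        P=plane(n,*ce[i],.010); print(n,st[i].tolist(),ce[i].round(1),'tray frame',((P[:2]-o)@R).round(3))
```

```text
22.0167 [0.41352716 0.27792648 0.13959641] [[-0.084  0.996 -0.   ]
 [ 0.996  0.084 -0.001]
 [-0.001 -0.001 -1.   ]] 0.15002697565988263 [ 0.31799993 -0.93596373 -0.76938612]
side [340, 191, 8, 5, 28] [343.6 192.9] tray frame [0.005 0.015]
side [336, 193, 2, 11, 19] [336.5 198.6] tray frame [-0.035  0.044]
top [372, 205, 23, 15, 77] [384.4 213. ] tray frame [-0.033  0.052]
top [400, 216, 4, 8, 18] [401.1 218.8] tray frame [-0.013  0.015]
top [395, 220, 2, 4, 4] [395.2 221.5] tray frame [-0.028  0.019]
```

Emit:
{"api": "jog_arm", "payload": {
  "turn": [
    [0,0,0],
    [0,0,0],
    [0,0,0],
    [0,0,0],
    [0,0,0],
    [0,0,0],
    [0,0,0],
    [0,0,0],
    [0,0,0],
    [0,0,0],
    [0,0,0],
    [0,0,0],
    [0,0,0],
    [0,0,0],
    [0,0,0],
    [0,0,0]
  ],
  "delta_pos": [
    [0.001,0,0.006],
    [0.001,0,0.012],
    [0,0,0.014],
    [0,0,0.014],
    [0,0,0.014],
    [0,0,0.014],
    [0,0,0.014],
    [0,0,0.012],
    [0,0,0.008],
    [0,0,0.004],
    [0,0,0.002],
    [0,0,0.002],
    [0,0,0.002],
    [0,0,0.001],
    [0,0,0],
    [0,0,0]
  ],
  "gripper": [0,0,0,0,0,0,0,0,0,0,0,0,0,0,0,0]
}}

```text
time: 23.45
tool_pos: [0.4139, 0.2799, 0.0211]
tcp_rot: [2.128, 2.311, 0.001]
wrist_force: [0.3, 0.0, -0.3]
width: 0.149
grip_force: 78.3
```

Emit:
{"api": "jog_arm", "payload": {
  "turn": [
    [0,0,0],
    [0,0,0],
    [0,0,0]
  ],
  "delta_pos": [
    [0,0,0.001],
    [0,0,0],
    [0,0,0]
  ],
  "gripper": [0,0,0]
}}

```text
time: 23.7
tool_pos: [0.4138, 0.2799, 0.02]
tcp_rot: [2.128, 2.311, 0.001]
wrist_force: [-0.0, -0.0, -0.6]
width: 0.149
grip_force: 78.5
```

Emit:
{"api": "jog_arm", "payload": {
  "turn": [
    [0,0,0],
    [0,0,0],
    [0,0,0]
  ],
  "delta_pos": [
    [0,0,0.001],
    [0,0,0],
    [0,0,0]
  ],
  "gripper": [0,0,0]
}}

```text
time: 23.95
tool_pos: [0.4139, 0.2799, 0.0199]
tcp_rot: [2.128, 2.311, 0.001]
wrist_force: [-2.9, -1.1, 7.2]
width: 0.153
grip_force: 79.8
```

The force shows the scoop is standing on the mat, so I'll release it slowly and rise.

Emit:
{"api": "jog_arm", "payload": {
  "turn": [
    [0,0,0],
    [0,0,0],
    [0,0,0],
    [0,0,0],
    [0,0,0],
    [0,0,0],
    [0,0,0],
    [0,0,0],
    [0,0,0],
    [0,0,0],
    [0,0,0],
    [0,0,0],
    [0,0,0],
    [0,0,0],
    [0,0,0],
    [0,0,0],
    [0,0,0],
    [0,0,0]
  ],
  "delta_pos": [
    [0,0,0],
    [0,0,0],
    [0,0,0],
    [0,0,0],
    [0,0,0],
    [0,0,0],
    [0,0,0],
    [0,0,0],
    [0,0,-0.006],
    [0,0,-0.012],
    [0,0,-0.018],
    [0,0,-0.018],
    [0,0,-0.018],
    [0,0,-0.018],
    [0,0,-0.018],
    [0,0,-0.018],
    [0,0,-0.012],
    [0,0,0]
  ],
  "gripper": [0.018,0.024,0.03,0.04,0.05,0.06,0.06,0.06,0.06,0.06,0.06,0.06,0.06,0.06,0.06,0.06,0.06,0.06]
}}

```text
time: 25.45
tool_pos: [0.4156, 0.2809, 0.1603]
tcp_rot: [2.127, 2.309, 0.01]
wrist_force: [0.3, 0.6, 0.1]
width: 0.701
grip_force: 0.0
```

Run:
```python
from h import *
s=read_state(); im=vision.read_camera('wrist'); print(s['time'],s['tool_pos'],s['width'])
hsv=cv2.cvtColor(im,cv2.COLOR_RGB2HSV); H,S,V=[hsv[...,i].astype(int) for i in range(3)]
m=(V<110); m[:130]=0; m[284:]=0; m[:,:262]=0; m[:,300:]=0
n,l,st,ce=cv2.connectedComponentsWithStats(m.astype(np.uint8)); k=1+np.argmax(st[1:,4]); x,y,w,h,a=st[k]; print('handle',st[k])
for v in(y+3,y+h-4):
    xs=np.where(l[v]==k)[0]; print(v,xs.min(),xs.max(),wrist_plane(s,xs.mean(),v,.046).round(4))
A,B=[wrist_plane(s,280,v,.042) for v in(y-.5,y+h-.5)]; print(A,B,np.linalg.norm(A-B))
b=(S<60)&(V>150); b[:275]=0; b[350:]=0; b[:,:240]=0; b[:,320:]=0
ys,xs=np.where(b); print('bowl',len(xs),xs.min(),xs.max(),ys.min(),ys.max(),wrist_plane(s,xs.mean(),ys.mean(),.012))
br=(S>120)&(abs(H-22)<6)&b.any(1)[:,None]; print('brass',br[285:340,255:308].sum())
```

```text
25.45 [0.41557126 0.28090002 0.16028405] 0.7006078683339101
handle [269 143   3   2   4]Traceback (most recent call last):
  File "<stdin>", line 7, in <module>
    return umr_minimum(a, axis, None, out, keepdims, initial, where)
ValueError: zero-size array to reduction operation minimum which has no identity
```

Run:
```python
from h import *
s=read_state(); im=vision.read_camera('wrist'); np.save('w8.npy',im); t=vision.read_camera('top'); np.save('t8.npy',t)
print(s['time'],s['tool_pos'],s['wrist_force'])
w1=np.load('w1.npy')
for v in(120,150,200,250,275,310): print(v,[tuple(int(c) for c in im[v,u]) for u in range(250,311,6)])
g=np.abs(im.astype(int)-w1).sum(2)>90; print('diff px in mat region',g[120:345,230:335].sum(), [int(x) for x in g[120:345,230:335].sum(0)[::8]])
```

```text
25.5 [0.41467655 0.28035362 0.15846778] [-0.46386251 -0.21066363  0.08349417]
120 [(84, 57, 45), (121, 104, 96), (113, 95, 86), (90, 58, 47), (86, 55, 43), (89, 61, 48), (90, 61, 47), (89, 62, 47), (84, 60, 45), (124, 198, 143), (124, 201, 145)]
150 [(244, 161, 93), (244, 163, 94), (245, 166, 95), (142, 82, 55), (117, 78, 65), (124, 88, 77), (243, 163, 95), (244, 167, 95), (244, 168, 95), (244, 171, 99), (245, 171, 99)]
200 [(244, 160, 91), (244, 160, 91), (244, 163, 93), (172, 98, 61), (124, 74, 61), (128, 82, 68), (243, 159, 90), (245, 168, 97), (245, 167, 95), (245, 167, 97), (244, 167, 96)]
250 [(244, 158, 90), (244, 158, 90), (244, 160, 92), (184, 108, 67), (117, 72, 59), (118, 75, 62), (244, 162, 94), (244, 163, 96), (244, 162, 92), (244, 163, 94), (244, 165, 96)]
275 [(243, 156, 91), (243, 160, 94), (243, 160, 97), (209, 123, 80), (112, 80, 71), (112, 78, 71), (244, 161, 97), (244, 161, 97), (244, 162, 97), (244, 162, 97), (243, 160, 94)]
310 [(238, 237, 235), (237, 236, 234), (236, 236, 234), (239, 238, 238), (240, 239, 239), (236, 235, 234), (238, 236, 236), (235, 232, 228), (233, 230, 225), (232, 229, 224), (238, 234, 229)]
diff px in mat region 4334 [159, 9, 33, 4, 4, 160, 37, 192, 8, 13, 23, 0, 66, 29]
```

Run:
```python
from h import *
s=read_state(); im=np.load('w8.npy')
hsv=cv2.cvtColor(im,cv2.COLOR_RGB2HSV); H,S,V=[hsv[...,i].astype(int) for i in range(3)]
m=(V<165); m[:130]=0; m[290:]=0; m[:,:258]=0; m[:,300:]=0
n,l,st,ce=cv2.connectedComponentsWithStats(m.astype(np.uint8)); k=1+np.argmax(st[1:,4]); x,y,w,h,a=st[k]; print('handle',st[k])
L=[]
for v in(y+4,y+h-5):
    xs=np.where(l[v]==k)[0]; L.append(wrist_plane(s,xs.mean(),v,.045)); print(v,xs.min(),xs.max())
d=L[1]-L[0]; print('yaw',np.degrees(np.arctan2(d[1],d[0])))
A,B=[wrist_plane(s,ce[k][0],v,.043) for v in(y-.5,y+h-.5)]; print(A,B,np.linalg.norm(A-B)); g=A+(B-A)*55/120; print('grip',g)
b=(S<40)&(V>200); b[:275]=0; b[350:]=0; b[:,:235]=0; b[:,325:]=0
ys,xs=np.where(b); print('bowl',len(xs),xs.min(),xs.max(),ys.min(),ys.max(),wrist_plane(s,xs.mean(),ys.mean(),.012),'expected',g+(B-A))
print('brass in bowl',((S>100)&(abs(H-22)<8))[290:335,255:300].sum())
# top view before/after: mat fits
for f in('top0','t8'):
    t=np.load(f+'.npy'); q=cv2.cvtColor(t,cv2.COLOR_RGB2HSV).astype(int); bb=(q[...,1]<70)&(q[...,2]>140); bb[:215]=0; bb[258:]=0; bb[:,:180]=0; bb[:,220:]=0
    ys,xs=np.where(bb); print(f,len(xs),plane('top',xs.mean(),ys.mean(),.012))
```

```text
handle [ 268  141   18  142 2313]
145 268 284
278 269 284
yaw -85.20617091365396
[0.40699592 0.33547729 0.043     ] [0.41670265 0.21458555 0.043     ] 0.12128080661495086
grip [0.41144484 0.28006857 0.043     ]
bowl 3126 242 310 283 340 [0.42056464 0.16239929 0.012     ] expected [0.42115157 0.15917683 0.043     ]
brass in bowl 0
top0 747 [0.42177874 0.16281059 0.012     ]
t8 810 [0.42268142 0.16264842 0.012     ]
```

Run:
```python
from h import *
sd=vision.read_camera('side').astype(int); t=vision.read_camera('top').astype(int)
def ch(p):
    r,g,b=p
    if b>r+40: return '.' if b>150 else ','
    if r>b+90 : return 'Y' if r>190 else 'n'
    if r>b+25: return 'o'
    return '#' if r<90 else '-'
for v in range(182,206): print(v,''.join(ch(sd[v,u]) for u in range(326,374)))
print()
for v in range(205,248): print(v,''.join(ch(t[v,u]) for u in range(370,430)))
for p in((-.045,.035),(-.045,-.035),(.045,.035),(.045,-.035),(-.02,.017),(.02,.017),(0,.017)):
    yaw=np.radians(-50); R=np.array([[np.cos(yaw),-np.sin(yaw)],[np.sin(yaw),np.cos(yaw)]]); w=np.r_[np.array([.4489,-.3472])+R@np.array(p),.010]; print(p,proj('side',w).round(1),proj('top',w).round(1))
```

```text
182 --------------------------#,......,#############
183 ---oo--,...................,,,,,,..#############
184 YYYYnno..,,,,,,,,,,,,,,.........,,,,############
185 nnnnnYY,..,,...,................,,..############
186 nnnnnnY-...,....................,,,..###########
187 nnnnnnYY,..,,...........,,..,...,,,,.,##########
188 nnnnnnnY-,..,,,....,,,,,,.,,,...,,,,..,#########
189 nnnnnnnYY,..,....................,,,,..#########
190 YYYYnnnnY-,....-oo-...............,,,,..########
191 YYYYYnnnYY,...YYnnnYo..............,,,,.,#######
192 YYYYYYnnnY-,..-YYYYY-..............,,,,..,######
193 YYYYYYnnnYY,..-YYYnYY-..............,,,,..######
194 YYYYYYYnnnY-,..oYYnYYY...............,,,..######
195 YYYYYYYnnnYY,..-onooo-...................,######
196 YYYYYYYYYYYn,,......,,,,,,,,,,....,,,,....,#####
197 nnnnnnnnnnnn#,,.........,,.......-.,,.....,#####
198 nnnnnnnnnnno,,,.......-ooooooooooo-.......,#####
199 ----nnnnnnno,,,......,-----------o-,.....,######
200 ----nnnnnnno,,,......,-----------o-,.....,######
201 ----nnnnnnnn#.........-o------...,,,....,.-#####
202 ---onnnnnnYn#.....................,,
[... 2567 characters left out ...]
##########
242 #--#-#-##############-####----,,...........#################
243 ##--##-#-#-###########-###-----,,.........##################
244 --####-##############--###------,........-##################
245 #-####################-###-------,.....,####################
246 -#################---#-###--------,...,#####################
247 ################-#####--##----------,-######################
(-0.045, 0.035) [340.5 199.9] [385.5 221.4]
(-0.045, -0.035) [365.  198.7] [405.3 243. ]
(0.045, 0.035) [334.1 188.2] [412.9 196.7]
(0.045, -0.035) [357.  187.1] [432.6 218.3]
(-0.02, 0.017) [344.8 196.2] [398.2 220.1]
(0.02, 0.017) [341.8 191. ] [410.4 209.1]
(0, 0.017) [343.3 193.6] [404.3 214.6]
```

The side map shows a row of brass from about x = -0.02 to +0.02 m in the blue tray, which is three nuts' length. The scoop is empty and level on the mat, so I'm handing in.

```bash
python3 -c "
from h import *
print(ticket.finish_job())"
```

```text
the job is handed in; nothing more can be done
None
```

I tipped the three nuts into the blue tray, set the empty scoop upright on the mat and released it, then handed the job in at about 26 s. The judging result was not shown, and the third nut, partly hidden by the shelf and tray wall, is inferred from the side camera.

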